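# Set up the parts counter: hang the catch basket, seat the drive collar and hold it home

### The arm

A 6-joint arm with a two-finger parallel gripper is mounted at the origin on the work surface. World frame = base frame: x ahead of the robot, y to its left, z up, the work surface at z = 0. Lengths are in mm, angles in degrees, forces in N, time in s.
With the tool pointing down it reaches from about 350 to 775 mm from the base axis. Payload 5.5 kg.
Tool frame: the origin (TCP) lies at the very end of the fingers, on their centre line; the grasp point (between the pads) lies behind it (arm.pinch_z is the z of the grasp point in the tool frame, in mm); z points along the fingers, y is the direction in which the jaws open and shut (so a half turn about z gives the same grasp; the last joint's range is limited). The gripper opens to 85 mm and grips with 20 to 120 N. Pads are 22 mm wide; open, the fingers measure 114 mm over their backs; the gripper's body (76 mm by 85 mm) begins 54 mm behind the grasp point. The pads swing forward as they close: fully open they stand 13 mm farther back than shut.
Start: joints at [-79.274, 17.945, 2.641, 74.691, 0, 82.002], TCP at [184.58, -544.612, 231.323] pointing down, gripper open.
Joint ranges: [-158.12, 158.12], [-49.38, 96.58], [-58.88, 72.47], [-126.05, 133.96], [-84.25, 85.87], [-180, 180]. Speed limits (degrees/s): [147.25, 147.25, 180, 180, 180, 180].

### API

Orientations are given as [roll, pitch, yaw] about the fixed x, y, z axes, in that order (R = Rz(yaw) Ry(pitch) Rx(roll)).
In Python, from rig import arm gives the robot as it stands.
- The arm moves only by the tool apply_moves, never from a script. Its argument "motion" is a list of rows, each an object with "delta_rot": the turn, a rotation vector about the tool's x, y, z in rad, a list of three; "slide": the shift along the tool's x, y, z in m, a list of three; "fingers": the opening, from 0 (shut) to 1 (fully open). In form: [{"delta_rot": [rx, ry, rz], "slide": [x, y, z], "fingers": fingers}, ...]. A call has 1 to 8 rows; each row is the pose to reach, as a shift and turn from the pose commanded when the call began, along the tool's axes at that moment; what a row does not reach only later rows make up. A row lasts 1/8 s, in which the tool goes at most 62.5 mm and 10.7 degrees, less where a joint would pass 70% of its speed; a pose out of reach is approached as far as the arm can. A call with a gripper value outside its range is refused whole. The fingers move at their own pace and stop on an object; "force" is the grip in N (left out, the last holds). Time passes only in rows, so rows that repeat a pose let the fingers close. It gives the time, the measured TCP pose, the force and the opening at its end, in the units of the state.
- arm.state(): the state, without advancing time (a new reading comes with each control period).
- arm.snapshot(name): name is "side" or "top"; returns (picture, depth): 400x640x3 uint8, red, green, blue; 400x640 float32, mm along the optical axis (not along the pixel's ray), 0 where there is no reading.
- arm.camera_model(name): a dict with "K" (3x3 intrinsics, pixels), "rvec" (rotation vector, rad) and "tvec" (3), from world to camera coordinates, as OpenCV has them. Camera axes: x right, y down, z forward; pixel columns grow to the right and rows downward; lengths in mm; the calibration is good to about 2 mm. A picture is of the moment at which its call begins. camera_model takes no time and is no camera call.
- arm.close_job(): hands the job in, once; it reports no verdict.
The state is a dict: "time_s": time; "q": joint angles; "dq": joint speeds; "joint_torque": joint torques, N m; "tool_pos": TCP position; "ee_rot": TCP orientation; "wrist_force": force on the tool from outside, world axes, zero at the start; "ft_torque": the same for the moment, N m; "gripper_width": finger opening in mm.
Only numpy, scipy, OpenCV 4.12 (cv2) and the standard library are available. Lean on these libraries where they do the work, as an engineer would, in place of code of your own. Each camera call takes 0.05 s, during which the arm holds its last target.

### The job

Get the parts counter ready for the next batch of capsule fillings. First hang the basket that has the hoop handle by its handle on the hook over the counter's outlet chute and let go of it; then turn the knurled collar on the counter's spindle until its hidden keyways drop over the drive pins, press it fully home against its spring, and finish while still holding it down there, so that I can tighten its locking screw. Leave the other things on the table where they are.

Things in the scene. Friction and masses are not known exactly. Their poses are not given: they have to be found in the camera images.
- machine: parts counter, fixed: grey housing 250 (x) x 240 (y) x 165 mm high, control panel on -x, hook and chute on its +y side. On top a feed disc (face at z 170 mm) inside a steel bowl wall, outer radius 104 mm, up to z 187 mm. Origin at table level on the spindle axis (housing centre), z up
- hook_seat (a point): top of the hook's rod in its dip, where the handle hangs: machine (0, 196, 154) mm, machine axes. The 8 mm rod leaves the housing 76 mm inward, over the chute, and runs along machine +y, falling slightly outward. The handle lies across the rod: basket x along machine x, either way round. Hung, the basket clears the table by 22 mm
- hook_tip (a point): top of the hook's upturned outer end: machine (0, 213, 170) mm, 16 mm higher than hook_seat. The handle comes in over it from outside (along machine -y), 20 to 25 mm above its hung height, then down into the dip
- chute_lip (a point): middle of the lower edge of the steel chute's outer end: machine (0, 165, 112) mm. The chute is 28 mm wide, up to z 130 mm, and juts 45 mm from the +y side, under the rod. The hung basket's rim is at z 78 mm and reaches under the chute, so the basket comes in sideways beneath it, not from above
- basket: catch basket: black perforated plastic, 110 (x) x 90 (y) x 55 mm high, about 0.2 kg, upright on the table, origin under its centre, z up. Its stiff hoop handle of 9 mm round bar stands over the middle in its own xz plane
- bail (a point): crest of the basket's handle, on the bar's axis: basket (0, 0, 136) mm, basket axes; hung, it is 4.5 mm above hook_seat. The top bar runs along basket x from -42 to 42 mm, its axis falling evenly from 136 mm at the crest to 129 mm at those ends. Pinched across the bar 27 mm to one side (axis z 131.5 mm), fingers 22 mm wide clear the hook's rod
- collar: knurled collar: loose aluminium cap, about 0.16 kg, slipped over the spindle, resting on its pins 12 mm above home. Knurled head 56 mm across from 30 to 46 mm above its underside, smooth skirt 52 mm across below with a flush locking screw, closed on top. Origin at the centre of its underside, z up. Blind bore with three hidden keyways 120 deg apart, 9 mm wide, open below
- collar_top (a point): centre of the collar's top, 46 mm above its underside. From the start the collar needs a turn of 0.35 to 1.2 rad clockwise seen from above until its keyways meet the spindle's three 5 mm pins (0.1 rad play either side). The pins' angle is hidden and differs from run to run; the spindle is braked and does not turn
- spindle_home (a point): where the centre of the collar's underside is when fully home on its shoulder: on the spindle axis, machine (0, 0, 178) mm, z up. With its keyways over the pins the collar drops 7 mm from its resting height on to a spring washer, then must be pushed 5 mm more: 3.5 N at first, 9.5 N at home. It springs back 5 mm if not held down
- bin: white perforated open basket without a handle, 190 x 140 x 65 mm, on the table, origin under its centre; leave it alone
- capsule0: clear half shell of a toy capsule, 51 mm across, 28 mm high, origin under its centre; leave it alone
- capsule1: another clear capsule half shell, 51 mm across, 28 mm high; leave it alone
- tape: roll of tape lying flat, 96 mm across, 24 mm high, origin under its centre; leave it alone
- bottle: small clear jar with a paper label and white cap, 44 mm across, 85 mm high, origin under its centre; leave it alone
- driver: screwdriver with a black handle lying on the table, about 200 mm long; leave it alone
- spacer: plain smooth aluminium ring lying on the table, 52 mm across, 12 mm high (not the collar); leave it alone
There are look-alikes about, which are no part of the job. There is more than one size of the collar; the job needs the larger.

How it is judged (in metres and radians):
On the way, in this order (a step that is already met when the one before it is completed fails the run):
1. the basket hangs by its handle in the hook's dip, off the table, let go (horizontal distance between bail and hook_seat below 0.025 m and z of bail in the frame of hook_seat between -0.004 and 0.012 m and angle between basket's own z axis and vertical below 0.25 rad and contact force between basket and machine above 0.7 N and contact force between basket and the arm below 0.1 N and contact force between basket and the fingers below 0.1 N and linear speed of basket below 0.05 m/s), for 0.3 s.
2. the collar has dropped over the drive pins (horizontal distance between collar and spindle_home below 0.003 m and angle between collar's own z axis and vertical below 0.08 rad and z of collar in the frame of spindle_home below 0.0075 m), for 0.1 s.
At the end, for the whole second after the job is handed in: The basket hangs by its handle on the hook, let go, at rest (crest within 25 mm of the dip, -4 to 12 mm in height, tilt under 0.25 rad, borne by the counter); the collar is home on the spindle within 1.8 mm (3 mm off axis, 0.08 rad tilt) and still held by the fingers (over 4 N) (all of step 1 and horizontal distance between collar and spindle_home below 0.003 m and angle between collar's own z axis and vertical below 0.08 rad and z of collar in the frame of spindle_home below 0.0018 m and contact force between collar and the fingers above 4 N); the arm keeps its last pose, push and grip.
It fails at once if another thing on the table is moved by more than 30 mm (distance of any of bin, capsule0, capsule1, tape, bottle, driver, spacer from where it was at the start of the episode above 0.03 m).
It also fails if it takes over 58 s, if anything falls off the work surface, if the arm or the gripper's body presses on something with over 40 N, if the wrist force passes 120 N, or if a joint passes its speed limit or range.

## Working session

There is one attempt and no reset: what is moved stays moved. The work goes in short steps, Python scripts to look and compute and a tool call to move; the robot and the scene stay as the last step left them, time stands still between calls to the robot, and variables do not carry over. Pictures are saved under pics/ and viewed, and the job is handed in when it is done.

Besides the shell and the picture viewer there is one more tool, called after "Emit:" as name([rows], argument=value, ...), one row to a line, values as JSON. apply_moves: Moves the arm, as the interface text tells. Its arguments: {"type":"object","properties":{"motion":{"type":"array","items":{"type":"object","properties":{"delta_rot":{"type":"array","items":{"type":"number"}},"slide":{"type":"array","items":{"type":"number"}},"fingers":{"type":"number"}}}},"force":{"type":"number"}},"required":["motion"]}

```bash
ls; mkdir -p pics
python3 - <<'E'
from rig import arm
import cv2,numpy as np
print(arm.state(), arm.pinch_z)
for n in("side","top"):
    p,d=arm.snapshot(n); cv2.imwrite(f"pics/{n}0.png",p[:,:,::-1]); np.save(f"pics/{n}0.npy",d); print(n,arm.camera_model(n),(d==0).mean())
E
```

```text
pics
{'time_s': 0.0, 'q': array([-7.92741273e+01,  1.79896279e+01,  2.57554632e+00,  7.46901450e+01,
        1.14346186e-03,  8.20017307e+01]), 'dq': array([ 0.06143571,  0.05818634,  0.00774361, -0.00288953, -0.01831369,
       -0.12219481]), 'joint_torque': array([-1.28186235e-03, -4.80622852e+01,  2.98533618e+01,  1.93934399e-02,
       -8.84276255e-05,  2.72478573e-06]), 'tool_pos': array([ 184.48318028, -544.05399394,  230.4103475 ]), 'ee_rot': array([-1.79896946e+02, -1.56347575e-02,  1.87241269e+01]), 'wrist_force': array([ 0.36845088, -0.37356094, -0.62895753]), 'ft_torque': array([-0.01754241,  0.02915789,  0.0257893 ]), 'gripper_width': 85.47114599592499} -18.700000000000003
side {'K': array([[490.89292925,   0.        , 309.65689058],
       [  0.        , 490.89292925, 200.75227321],
       [  0.        ,   0.        ,   1.        ]]), 'rvec': array([ 0.22852815, -2.91815392,  1.04430242]), 'tvec': array([ 551.85530562,  162.88721623, 1554.77682064])} 0.00386328125
top {'K': array([[520.96263691,   0.        , 316.32662677],
       [  0.        , 520.96263691, 200.85912621],
       [  0.        ,   0.        ,   1.        ]]), 'rvec': array([ 2.16656743, -2.21383952,  0.04791974]), 'tvec': array([  34.79093717,  549.82247222, 1555.06986613])} 0.0039453125
```

View pics/top0.png

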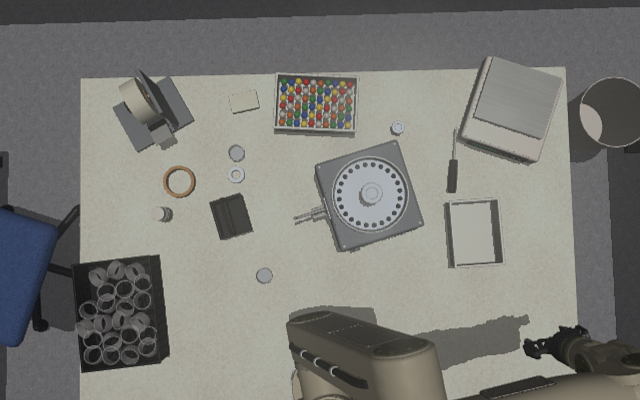

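View pics/side0.png

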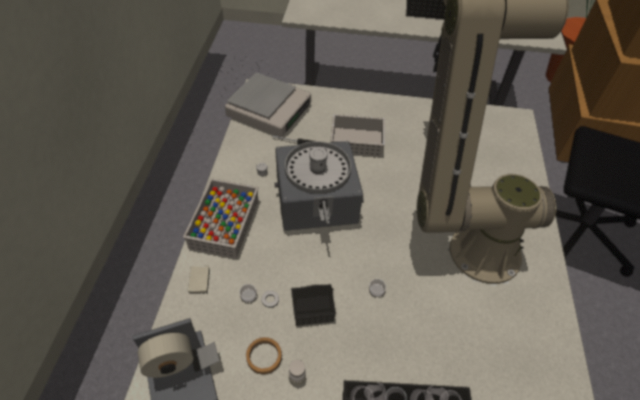

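```bash
cat > h.py <<'E'
from rig import arm
import cv2,numpy as np
from scipy.spatial.transform import Rotation as R
def cam(n):
    c=arm.camera_model(n); return c["K"],R.from_rotvec(c["rvec"]).as_matrix(),np.array(c["tvec"])
def unproj(n,uv,z=None,depth=None):
    K,Rm,t=cam(n); uv=np.atleast_2d(np.array(uv,float))
    ray=np.c_[(uv[:,0]-K[0,2])/K[0,0],(uv[:,1]-K[1,2])/K[1,1],np.ones(len(uv))]
    if depth is not None:
        return (ray*np.array(depth)[:,None]-t)@Rm
    o=-Rm.T@t; d=ray@Rm; s=(z-o[2])/d[:,2]; return o+d*s[:,None]
def proj(n,P):
    K,Rm,t=cam(n); p=np.atleast_2d(P)@Rm.T+t; p=p@K.T; return p[:,:2]/p[:,2:]
def cloud(n,d):
    v,u=np.mgrid[0:400,0:640]; return unproj(n,np.c_[u.ravel(),v.ravel()],depth=d.ravel()).reshape(400,640,3)
def crop(img,x0,y0,x1,y1,s,name,gain=1.5):
    c=np.clip(img[y0:y1,x0:x1].astype(float)*gain,0,255).astype(np.uint8)
    c=cv2.resize(c,None,fx=s,fy=s,interpolation=cv2.INTER_CUBIC)
    cv2.imwrite(name,c)
E
python3 - <<'E'
from h import *
t=cv2.imread("pics/top0.png"); s=cv2.imread("pics/side0.png")
crop(t,200,130,440,280,3.3,"pics/c1.png"); crop(s,240,120,400,340,2.7,"pics/c2.png",2)
E
```

```text
(no output)
```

View pics/c1.png

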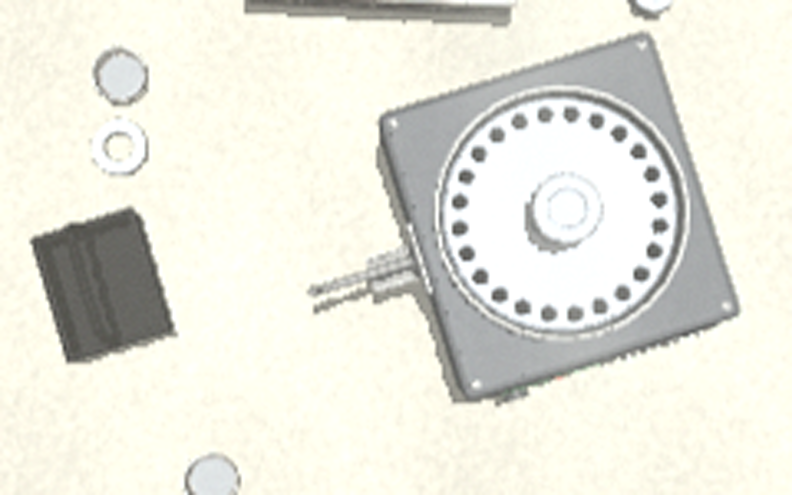

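View pics/c2.png

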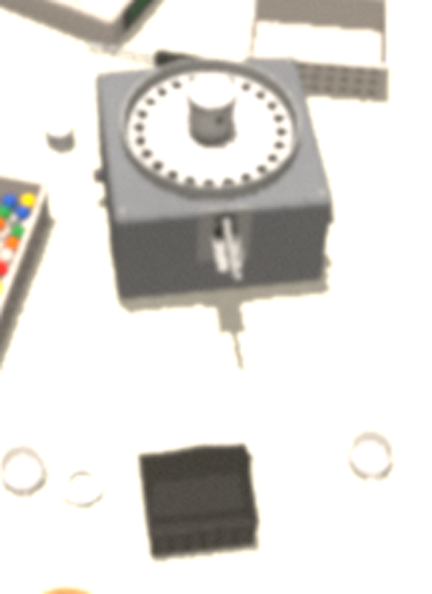

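Run:
```python
from h import *
d=np.load("pics/top0.npy"); C=cloud("top",d)
ok=d>0
print("table z",np.median(C[230:270,200:250,2]),np.median(C[100:130,200:220,2]))
reg=np.zeros(d.shape,bool); reg[130:260,310:430]=1
m=ok&reg&(abs(C[...,2]-165)<4)
print("housing",m.sum(),np.median(C[m][:,2]),cv2.minAreaRect(C[m][:,:2].astype(np.float32)))
# scr corners
sc=np.array([[392,122],[641,45],[727,306],[476,383]])/3.3+[200,130]
P=unproj("top",sc-0.35,165);print(P,P.mean(0))
for a,b in((0,1),(1,2),(3,2),(0,3)):
    v=P[b]-P[a];print(np.degrees(np.arctan2(v[1],v[0])),np.linalg.norm(v))
# collar top
m=ok&reg&(C[...,2]>210); print("collar",m.sum(),np.percentile(C[m][:,2],[5,50,95]),cv2.minEnclosingCircle(C[m][:,:2].astype(np.float32)),C[m].mean(0))
# wall
m=ok&reg&(abs(C[...,2]-187)<4);print("wall",m.sum(),cv2.minEnclosingCircle(C[m][:,:2].astype(np.float32)),cv2.fitEllipse(C[m][:,:2].astype(np.float32)))
# hook rod
reg2=np.zeros(d.shape,bool); reg2[195:240,285:330]=1
m=ok&reg2&(C[...,2]>100)&(C[...,2]<180)
v,u=np.nonzero(m)
for a,b in zip(v,u): print((b,a),C[a,b].round(0), end=" ")
```

```text
table z -0.7902465976027002 -1.248996952355765
housing 4344 165.43818499640602 ((552.5799560546875, -106.76773071289062), (247.6519775390625, 270.5098571777344), 16.11992645263672)
[[ 636.06862075   13.88294585  165.        ]
 [ 695.56865689 -193.89826065  165.        ]
 [ 477.9117749  -258.18433074  165.        ]
 [ 419.15915399  -50.45121353  165.        ]] [ 557.17705163 -122.16271477  165.        ]
-74.02045389979905 216.1325613499606
-163.54522569863937 226.95201493708979
-74.20764241937788 215.88172329406407
-163.47993190951112 226.24897974390268
collar 379 [228.52136605 234.24803086 239.29461818] ((557.6519775390625, -122.32962036132812), 28.355012893676758) [ 557.22988345 -122.02346219  233.9779143 ]
wall 298 ((557.646240234375, -122.64161682128906), 103.65859985351562) ((557.3687744140625, -122.56550598144531), (202.73939514160156, 202.90512084960938), 46.87286376953125)
(np.int64(323), np.int64(195)) [559.   3. 146.] (np.int64(324), np.int64(195)) [558.   0. 161.] (np.int64(325), np.int64(195)) [558.  -2. 167.] (np.int64(326), np.int64(195)) [558.  -5. 165.] (np.int64(327),
[... 13924 characters left out ...]
int64(217)) [500.  78. 162.] (np.int64(297), np.int64(217)) [500.  76. 157.] (np.int64(298), np.int64(217)) [500.  73. 154.] (np.int64(299), np.int64(217)) [500.  70. 160.] (np.int64(300), np.int64(217)) [500.  68. 152.] (np.int64(301), np.int64(217)) [500.  65. 150.] (np.int64(314), np.int64(217)) [499.  29. 129.] (np.int64(315), np.int64(217)) [499.  27. 130.] (np.int64(316), np.int64(217)) [499.  24. 122.] (np.int64(329), np.int64(217)) [498. -12. 145.] (np.int64(294), np.int64(218)) [497.  83. 175.] (np.int64(295), np.int64(218)) [497.  80. 170.] (np.int64(296), np.int64(218)) [497.  78. 162.] (np.int64(297), np.int64(218)) [497.  75. 159.] (np.int64(298), np.int64(218)) [497.  73. 157.]
```

Run:
```python
from h import *
t=cv2.imread("pics/top0.png"); s=cv2.imread("pics/side0.png")
crop(t,205,185,260,245,10,"pics/c3.png",3)
crop(s,280,270,350,335,8,"pics/c4.png",4)
d=np.load("pics/top0.npy"); C=cloud("top",d)
reg=np.zeros(d.shape,bool); reg[185:245,205:257]=1
Z=C[...,2]
for lo,hi in((48,62),(90,150),(120,150)):
    m=reg&(d>0)&(Z>lo)&(Z<hi); P=C[m]
    print(lo,m.sum(),cv2.minAreaRect(P[:,:2].astype(np.float32)),P.mean(0))
m=reg&(d>0)&(Z>80); v,u=np.nonzero(m)
for a,b in zip(v,u): print((int(b),int(a)),C[a,b].round(0), end=" ")
ds=np.load("pics/side0.npy"); D=cloud("side",ds)
reg=np.zeros(d.shape,bool); reg[260:335,280:350]=1
m=reg&(ds>0)&(D[...,2]>80); print("\nside",m.sum());v,u=np.nonzero(m)
for a,b in zip(v,u): print((int(b),int(a)),D[a,b].round(0), end=" ")
```

```text
48 295 ((510.88043212890625, 277.04327392578125), (117.0787353515625, 98.33114624023438), 16.31525421142578) [510.08560416 276.88377079  53.73912481]
90 133 ((510.30828857421875, 277.1884765625), (107.53831481933594, 10.630611419677734), 16.405521392822266) [509.39629775 275.98940177 129.96262163]
120 111 ((510.36822509765625, 277.34991455078125), (95.41114807128906, 10.505929946899414), 15.463078498840332) [509.95106961 276.41021674 134.32828004]
(221, 197) [562. 291. 116.] (222, 197) [563. 290. 105.] (223, 197) [563. 289.  98.] (224, 197) [564. 289.  82.] (220, 198) [559. 295. 111.] (221, 198) [559. 290. 120.] (222, 198) [559. 288. 120.] (223, 198) [559. 287. 108.] (224, 198) [560. 287.  94.] (220, 199) [556. 292. 125.] (221, 199) [555. 288. 132.] (222, 199) [555. 286. 127.] (223, 199) [557. 287. 108.] (224, 199) [558. 287.  91.] (220, 200) [552. 291. 132.] (221, 200) [552. 288. 134.] (222, 200) [552. 285. 131.] (220, 201) [550. 291. 132.] (221, 201) [550. 288. 130.] (222, 201) [550. 285. 132.] (220, 202) [547. 291. 131.] (221, 202) [547. 287. 137.] (222, 202) [547. 286. 131.] (223
[... 7453 characters left out ...]
 (295, 293) [555. 300. 115.] (296, 293) [553. 296. 108.] (330, 293) [462. 271.  90.] (331, 293) [459. 272.  93.] (332, 293) [457. 273.  95.] (294, 294) [558. 299. 107.] (295, 294) [555. 301. 112.] (296, 294) [553. 296. 104.] (330, 294) [462. 270.  83.] (331, 294) [459. 271.  85.] (332, 294) [456. 269.  83.] (294, 295) [558. 296.  96.] (295, 295) [555. 299. 102.] (296, 295) [553. 296.  98.] (293, 296) [561. 296.  90.] (294, 296) [557. 302. 102.] (295, 296) [555. 299.  96.] (296, 296) [553. 296.  92.] (293, 297) [561. 297.  87.] (294, 297) [558. 299.  91.] (295, 297) [555. 298.  89.] (296, 297) [553. 295.  85.] (294, 298) [558. 297.  82.] (295, 298) [556. 297.  82.] (294, 299) [558. 300.  82.]
```

View pics/c3.png

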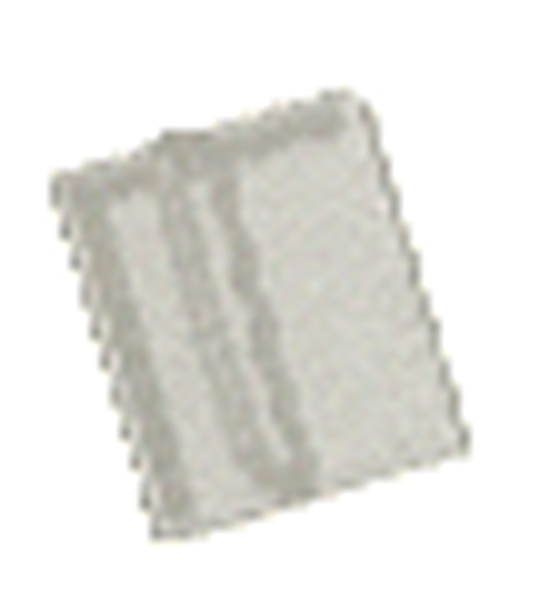

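View pics/c4.png

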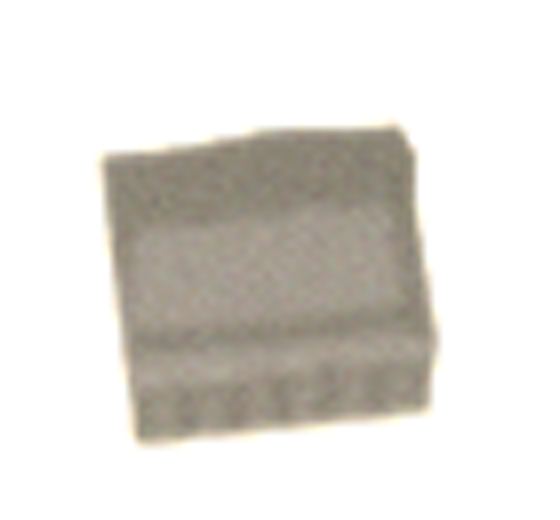

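```bash
cat > plan.py <<'E'
# usage: plan.py show x y z yaw | plan.py did sx sy sz rz   (ledger of commanded pose)
import sys,json,os,numpy as np
f="cmd.json"
c=json.load(open(f)) if os.path.exists(f) else [184.58,-544.612,231.323,18.724]
a=list(map(float,sys.argv[2:]))
y=np.radians(c[3]); T=np.array([[np.cos(y),np.sin(y),0],[np.sin(y),-np.cos(y),0],[0,0,-1]])
if sys.argv[1]=="show":
    s=T.T@(np.array(a[:3])-c[:3]); r=-np.radians(a[3]-c[3]); print("slide m",(s/1000).round(4),"rz",round(r,4),"dist",np.linalg.norm(s).round(1))
elif sys.argv[1]=="did":
    p=np.array(c[:3])+T@np.array(a[:3])*1000; c=[*p,c[3]-np.degrees(a[3])]; json.dump(c,open(f,"w")); print("cmd",np.round(c,2))
E
python3 plan.py show 420 -300 340 98.7
python3 - <<'E'
from h import *
M=np.array([557.4,-122.3]);a=np.radians(16.2);Rm=np.array([[np.cos(a),-np.sin(a)],[np.sin(a),np.cos(a)]])
for n,p in dict(seat=(0,196),tip=(0,213),out=(0,276)).items():
    print(n,M+Rm@p,"grasp",M+Rm@(np.array(p)+[-27,0]))
B=np.array([510.3,277.3]);print("bgrasp",B+Rm@[-27,0])
# overlay check
im=cv2.imread("pics/top0.png");im=np.clip(im*1.5,0,255).astype(np.uint8)
def w(p,z): return np.r_[M+Rm@np.array(p),z]
E
```

```text
slide m [ 0.3015 -0.1561 -0.1087] rz -1.3958 dist 356.5
seat [502.71774322  65.91756239] grasp [476.7898137   58.38480253]
tip [497.97489441  82.24255505] grasp [472.0469649   74.70979519]
out [480.39845473 142.74105725] grasp [454.47052522 135.20829738]
bgrasp [484.37207049 269.76724014]
```

Emit:
apply_moves([
  {"slide": [0.03, -0.01, -0.05], "delta_rot": [0, 0, -0.17], "fingers": 0.5},
  {"slide": [0.07, -0.035, -0.085], "delta_rot": [0, 0, -0.34], "fingers": 0.5},
  {"slide": [0.12, -0.06, -0.109], "delta_rot": [0, 0, -0.52], "fingers": 0.5},
  {"slide": [0.17, -0.085, -0.109], "delta_rot": [0, 0, -0.7], "fingers": 0.5},
  {"slide": [0.22, -0.11, -0.109], "delta_rot": [0, 0, -0.87], "fingers": 0.5},
  {"slide": [0.26, -0.135, -0.109], "delta_rot": [0, 0, -1.05], "fingers": 0.5},
  {"slide": [0.3, -0.156, -0.109], "delta_rot": [0, 0, -1.22], "fingers": 0.5},
  {"slide": [0.3, -0.156, -0.109], "delta_rot": [0, 0, -1.4], "fingers": 0.5},
], force=40)

```text
time_s: 1.1
tool_pos: [420.2, -298.0, 340.0]
ee_rot: [-180.0, -0.1, 99.5]
wrist_force: [-0.3, -0.3, -0.2]
gripper_width: 42.4
```

```bash
python3 plan.py did 0.3 -0.156 -0.109 -1.4; python3 plan.py show 500 60 330 178; python3 -c "
from rig import arm;s=arm.state();print(s['tool_pos'],s['ee_rot'],s['q'],s['gripper_width'])"
```

```text
cmd [ 418.63 -300.57  340.32   98.94]
slide m [0.3435 0.1364 0.0103] rz -1.3799 dist 369.8
[ 420.22456818 -297.95377608  340.00339223] [-1.79999398e+02 -5.09033911e-02  9.95474842e+01] [-4.42895197e+01  1.08611878e+01  8.44561954e+00  8.76258837e+01
  2.95509208e-02  3.61629852e+01] 42.44646448400878
```

Emit:
apply_moves([
  {"slide": [0.043, 0.017, 0.001], "delta_rot": [0, 0, -0.17]},
  {"slide": [0.09, 0.034, 0.003], "delta_rot": [0, 0, -0.34]},
  {"slide": [0.138, 0.051, 0.005], "delta_rot": [0, 0, -0.51]},
  {"slide": [0.186, 0.07, 0.006], "delta_rot": [0, 0, -0.68]},
  {"slide": [0.234, 0.09, 0.008], "delta_rot": [0, 0, -0.85]},
  {"slide": [0.28, 0.11, 0.01], "delta_rot": [0, 0, -1.02]},
  {"slide": [0.32, 0.125, 0.01], "delta_rot": [0, 0, -1.19]},
  {"slide": [0.344, 0.136, 0.01], "delta_rot": [0, 0, -1.36]},
])

```text
$.motion[0]: bad value
```

```bash
python3 plan.py did 0.344 0.136 0.01 -1.36; python3 plan.py show 484.4 269.8 190 196.2
```

```text
cmd [499.53  60.39 330.32 176.86]
slide m [0.0266 0.2083 0.1403] rz -0.3375 dist 252.5
```

Emit:
apply_moves([
  {"slide": [0.043, 0.017, 0.001], "delta_rot": [0, 0, -0.17], "fingers": 0.5},
  {"slide": [0.09, 0.034, 0.003], "delta_rot": [0, 0, -0.34], "fingers": 0.5},
  {"slide": [0.138, 0.051, 0.005], "delta_rot": [0, 0, -0.51], "fingers": 0.5},
  {"slide": [0.186, 0.07, 0.006], "delta_rot": [0, 0, -0.68], "fingers": 0.5},
  {"slide": [0.234, 0.09, 0.008], "delta_rot": [0, 0, -0.85], "fingers": 0.5},
  {"slide": [0.28, 0.11, 0.01], "delta_rot": [0, 0, -1.02], "fingers": 0.5},
  {"slide": [0.32, 0.125, 0.01], "delta_rot": [0, 0, -1.19], "fingers": 0.5},
  {"slide": [0.344, 0.136, 0.01], "delta_rot": [0, 0, -1.36], "fingers": 0.5},
])

```text
time_s: 2.1
tool_pos: [499.3, 62.5, 329.8]
ee_rot: [180.0, -0.1, 177.3]
wrist_force: [0.6, -0.2, -0.7]
gripper_width: 43.1
```

Emit:
apply_moves([
  {"slide": [0.005, 0.045, 0.02], "delta_rot": [0, 0, -0.1], "fingers": 0.5},
  {"slide": [0.01, 0.09, 0.05], "delta_rot": [0, 0, -0.2], "fingers": 0.5},
  {"slide": [0.018, 0.135, 0.08], "delta_rot": [0, 0, -0.3], "fingers": 0.5},
  {"slide": [0.025, 0.175, 0.11], "delta_rot": [0, 0, -0.337], "fingers": 0.5},
  {"slide": [0.0266, 0.205, 0.135], "delta_rot": [0, 0, -0.337], "fingers": 0.5},
  {"slide": [0.0266, 0.208, 0.16], "delta_rot": [0, 0, -0.337], "fingers": 0.5},
  {"slide": [0.0266, 0.208, 0.16], "delta_rot": [0, 0, -0.337], "fingers": 0.5},
  {"slide": [0.0266, 0.208, 0.16], "delta_rot": [0, 0, -0.337], "fingers": 0.5},
])

```text
time_s: 3.1
tool_pos: [484.6, 269.3, 170.9]
ee_rot: [-180.0, 0.0, -163.9]
wrist_force: [0.5, -0.1, 1.6]
gripper_width: 42.5
```

```bash
python3 plan.py did 0.0266 0.208 0.16 -0.337; python3 plan.py show 484.4 269.8 112.5 196.2;python3 - <<'E'
from h import *
p,d=arm.snapshot("top"); crop(p[:,:,::-1],200,150,300,250,6,"pics/g1.png",1.8)
p,d=arm.snapshot("side"); crop(p[:,:,::-1],240,200,380,340,4.2,"pics/g2.png",2.5)
s=arm.state();print(s['tool_pos'],s['ee_rot'])
E
```

```text
cmd [484.36 269.53 170.32 196.17]
slide m [-0.0001  0.0002  0.0578] rz -0.0005 dist 57.8
[485.20994932 269.30036556 171.58899456] [ 1.79998296e+02  1.15511070e-01 -1.63877953e+02]
```

View pics/g1.png

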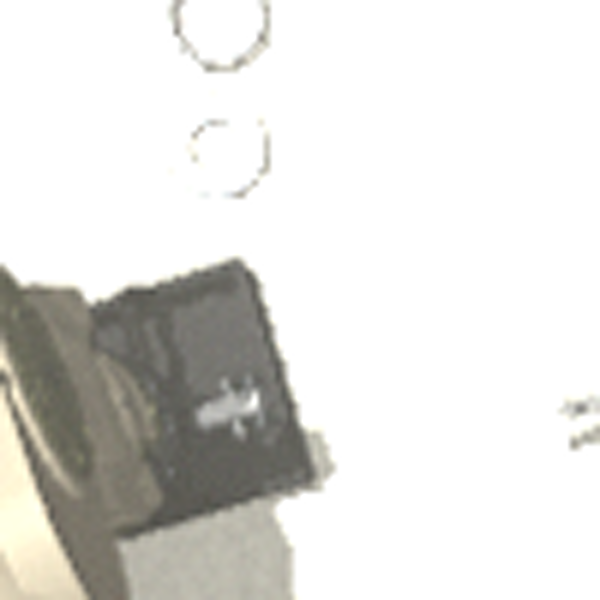

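View pics/g2.png

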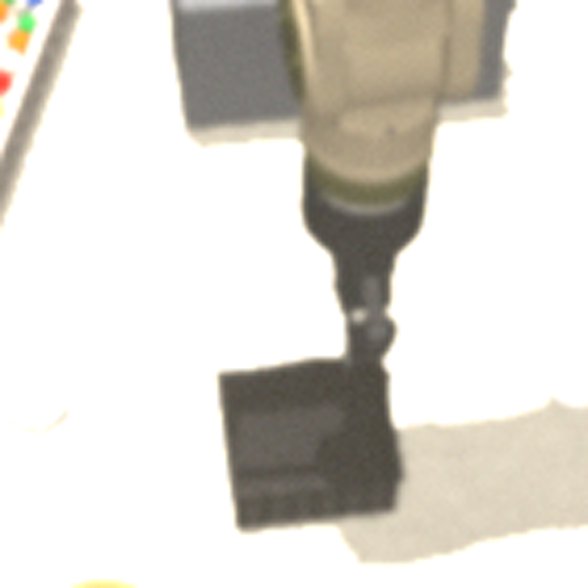

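Emit:
apply_moves([
  {"slide": [0, 0, 0.015], "delta_rot": [0, 0, 0], "fingers": 0.5},
  {"slide": [0, 0, 0.035], "delta_rot": [0, 0, 0], "fingers": 0.5},
  {"slide": [0, 0, 0.05], "delta_rot": [0, 0, 0], "fingers": 0.5},
  {"slide": [0, 0, 0.058], "delta_rot": [0, 0, 0], "fingers": 0.5},
  {"slide": [0, 0, 0.058], "delta_rot": [0, 0, 0], "fingers": 0.2},
  {"slide": [0, 0, 0.058], "delta_rot": [0, 0, 0], "fingers": 0},
  {"slide": [0, 0, 0.058], "delta_rot": [0, 0, 0], "fingers": 0},
  {"slide": [0, 0, 0.058], "delta_rot": [0, 0, 0], "fingers": 0},
], force=70)

```text
time_s: 4.2
tool_pos: [484.6, 269.7, 112.7]
ee_rot: [180.0, 0.0, -163.8]
wrist_force: [-0.7, 0.2, 0.3]
gripper_width: 6.6
```

```bash
python3 plan.py did 0 0 0.058 0; python3 plan.py show 484.4 269.8 157 196.2;python3 - <<'E'
from h import *
s=arm.state();print(s)
E
```

```text
cmd [484.36 269.53 112.32 196.17]
slide m [-0.0001  0.0002 -0.0447] rz -0.0005 dist 44.7
{'time_s': 4.2, 'q': array([ 2.08060556e+01,  1.93001438e+01, -1.25911850e+01,  5.80653695e+01,
        1.84834618e-03,  4.63101535e+00]), 'dq': array([-0.06462543,  0.02581172,  0.06795147,  0.02775333, -0.00707071,
        0.02981542]), 'joint_torque': array([-3.75562878e-01, -4.65674901e+01,  2.73700726e+01, -1.21410331e-01,
       -1.48743158e-01,  2.17510780e-03]), 'tool_pos': array([484.56061462, 269.71716473, 112.72487979]), 'ee_rot': array([ 1.79994662e+02,  4.30111211e-02, -1.63824961e+02]), 'wrist_force': array([-0.72777954,  0.21048689,  0.28524462]), 'ft_torque': array([0.07848432, 0.03929107, 0.02944184]), 'gripper_width': 6.585654684247148}
```

Emit:
apply_moves([
  {"slide": [0, 0, 0], "delta_rot": [0, 0, 0], "fingers": 0},
  {"slide": [0, 0, -0.008], "delta_rot": [0, 0, 0], "fingers": 0},
  {"slide": [0, 0, -0.018], "delta_rot": [0, 0, 0], "fingers": 0},
  {"slide": [0, 0, -0.03], "delta_rot": [0, 0, 0], "fingers": 0},
  {"slide": [0, 0, -0.04], "delta_rot": [0, 0, 0], "fingers": 0},
  {"slide": [0, 0, -0.045], "delta_rot": [0, 0, 0], "fingers": 0},
  {"slide": [0, 0, -0.045], "delta_rot": [0, 0, 0], "fingers": 0},
])

```text
time_s: 5.08
tool_pos: [484.6, 269.6, 157.7]
ee_rot: [-180.0, 0.0, -163.8]
wrist_force: [-0.2, 0.5, -1.9]
gripper_width: 6.9
```

```bash
python3 plan.py did 0 0 -0.045 0
python3 - <<'E'
from h import *
p,d=arm.snapshot("top"); crop(p[:,:,::-1],200,150,300,250,6,"pics/l1.png",1.8)
p,d=arm.snapshot("side"); crop(p[:,:,::-1],240,200,380,340,4.2,"pics/l2.png",2.5);D=cloud("side",d);np.save("pics/l2.npy",d)
s=arm.state();print(s['tool_pos'],s['wrist_force'],s['ft_torque'],s['gripper_width'])
E
```

```text
cmd [484.36 269.53 157.32 196.17]
[484.14274025 269.43716126 156.96191618] [-0.23749261  0.96550369 -1.20788038] [ 0.02536671  0.0732954  -0.00568786] 6.313325033272655
```

View pics/l1.png

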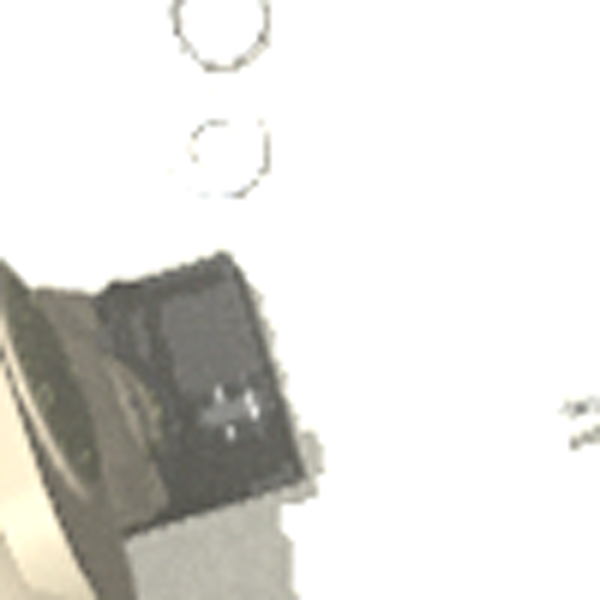

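View pics/l2.png

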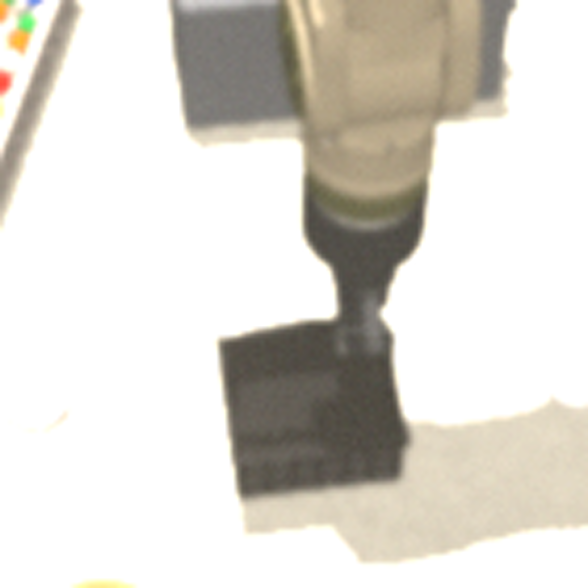

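```bash
python3 - <<'E'
from h import *
d=np.load("pics/l2.npy");d0=np.load("pics/side0.npy")
for n,dd in(("before",d0),("lift",d)):
    C=cloud("side",dd); a=np.radians(16.2)
    P=C[250:335,280:350].reshape(-1,3); q=P-[510.3,277.3,0]
    L=np.c_[q[:,0]*np.cos(a)+q[:,1]*np.sin(a),-q[:,0]*np.sin(a)+q[:,1]*np.cos(a),q[:,2]]
    off=0 if n=="before" else 44.5
    for lo,hi in((-30,-10),(-10,10),(10,30),(30,42)):
        m=(L[:,0]>lo)&(L[:,0]<hi)&(abs(L[:,1])<12)&(abs(L[:,2]-off-133)<15)
        print(n,lo,hi,m.sum(),np.percentile(L[m][:,2],[10,50,90]).round(1) if m.sum() else "",np.median(L[m][:,1]) if m.sum() else "")
    for lo,hi in((-50,-20),(-20,20),(20,50)):
        m=(L[:,0]>lo)&(L[:,0]<hi)&(abs(L[:,1]-45)<6)&(L[:,2]>off+30)&(L[:,2]<off+75)
        print(" rim",lo,m.sum(),np.percentile(L[m][:,2],[80,95]).round(1) if m.sum() else "")
E
python3 plan.py show 454.5 135.2 157.3 196.17
```

```text
before -30 -10 31 [129.  133.4 137.3] 5.250386324883824
before -10 10 25 [133.2 137.4 140.5] 5.702340810498999
before 10 30 28 [127.8 133.  136.5] 5.361607495527883
before 30 42 14 [127.6 130.8 133.8] 5.443121769258938
 rim -50 41 [54.  56.1]
 rim -20 59 [53.2 56.2]
 rim 20 44 [51.7 53.8]
lift -30 -10 14 [169.3 178.7 183.1] 5.698256005137915
lift -10 10 26 [179.2 181.6 183.8] 2.739765074248192
lift 10 30 28 [174.5 178.8 180.8] 3.3174871070813183
lift 30 42 15 [172.2 176.1 178.9] 3.337569999471288
 rim -50 54 [ 98.6 100.2]
 rim -20 72 [ 99.2 101.9]
 rim 20 55 [96.9 99.7]
slide m [ 0.0661 -0.1207  0.    ] rz -0.0 dist 137.6
```

Emit:
apply_moves([
  {"slide": [0.006, -0.01, 0], "delta_rot": [0, 0, 0], "fingers": 0},
  {"slide": [0.018, -0.03, 0], "delta_rot": [0, 0, 0], "fingers": 0},
  {"slide": [0.03, -0.055, 0], "delta_rot": [0, 0, 0], "fingers": 0},
  {"slide": [0.043, -0.08, 0], "delta_rot": [0, 0, 0], "fingers": 0},
  {"slide": [0.055, -0.1, 0], "delta_rot": [0, 0, 0], "fingers": 0},
  {"slide": [0.063, -0.114, 0], "delta_rot": [0, 0, 0], "fingers": 0},
  {"slide": [0.066, -0.121, 0], "delta_rot": [0, 0, 0], "fingers": 0},
  {"slide": [0.066, -0.121, 0], "delta_rot": [0, 0, 0], "fingers": 0},
])

```text
time_s: 6.18
tool_pos: [454.8, 134.7, 157.3]
ee_rot: [180.0, 0.0, -163.9]
wrist_force: [1.2, 0.1, -1.4]
gripper_width: 6.8
```

```bash
python3 plan.py did 0.066 -0.121 0 0; python3 plan.py show 476.8 58.4 157.3 196.17
python3 - <<'E'
from h import *
p,d=arm.snapshot("top"); crop(p[:,:,::-1],240,150,340,250,6,"pics/m1.png",1.8);np.save("pics/m1.npy",d)
p,d=arm.snapshot("side"); crop(p[:,:,::-1],240,140,380,280,4.2,"pics/m2.png",2.5);np.save("pics/m2.npy",d)
s=arm.state();print(s['tool_pos'],s['wrist_force'],s['ft_torque'],s['gripper_width'])
E
```

```text
cmd [454.67 134.94 157.32 196.17]
slide m [ 0.0001 -0.0797  0.    ] rz -0.0 dist 79.7
[454.91573874 135.28009234 157.2909589 ] [-0.62754192  0.64972801 -0.82403109] [-0.00037387  0.02693765 -0.00921748] 6.5298220363083175
```

View pics/m1.png

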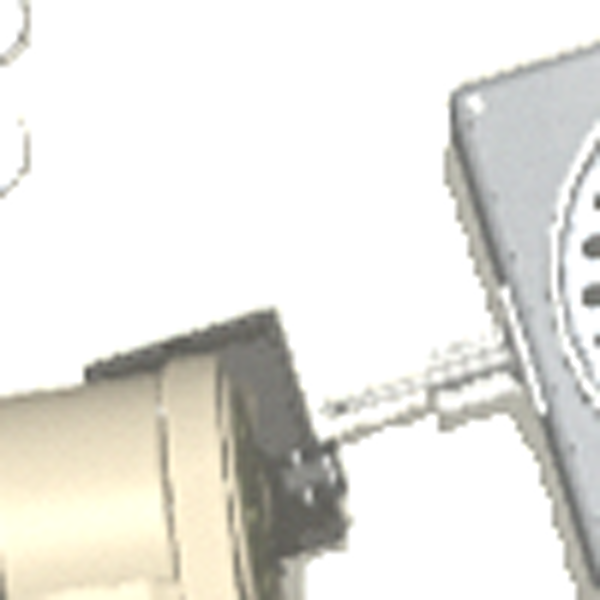

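View pics/m2.png

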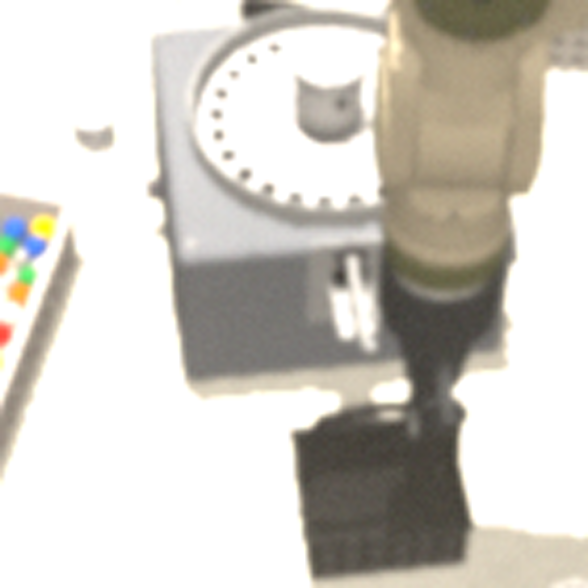

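Emit:
apply_moves([
  {"slide": [0, -0.005, -0.001], "delta_rot": [0, 0, 0], "fingers": 0},
  {"slide": [0, -0.015, -0.001], "delta_rot": [0, 0, 0], "fingers": 0},
  {"slide": [0, -0.028, -0.001], "delta_rot": [0, 0, 0], "fingers": 0},
  {"slide": [0, -0.041, -0.001], "delta_rot": [0, 0, 0], "fingers": 0},
  {"slide": [0, -0.054, -0.001], "delta_rot": [0, 0, 0], "fingers": 0},
  {"slide": [0, -0.067, -0.001], "delta_rot": [0, 0, 0], "fingers": 0},
  {"slide": [0, -0.077, -0.001], "delta_rot": [0, 0, 0], "fingers": 0},
  {"slide": [0, -0.08, -0.001], "delta_rot": [0, 0, 0], "fingers": 0},
])

```text
time_s: 7.28
tool_pos: [477.2, 57.4, 158.3]
ee_rot: [-180.0, 0.0, -163.9]
wrist_force: [-0.1, 1.5, -1.6]
gripper_width: 6.8
```

```bash
python3 plan.py did 0 -0.08 -0.001 0;  python3 - <<'E'
from h import *
p,d=arm.snapshot("top"); crop(p[:,:,::-1],260,150,360,250,6,"pics/n1.png",1.8);np.save("pics/n1.npy",d)
p,d=arm.snapshot("side"); crop(p[:,:,::-1],280,160,380,260,6,"pics/n2.png",2.5);np.save("pics/n2.npy",d)
s=arm.state();print(s['tool_pos'],s['wrist_force'],s['ft_torque'],s['gripper_width'])
E
```

```text
cmd [476.94  58.1  158.32 196.17]
[477.01679007  57.81722772 158.25059654] [ 1.01419874  0.00471371 -1.40839914] [ 0.05180395  0.0483156  -0.04379674] 6.433921423753591
```

View pics/n1.png

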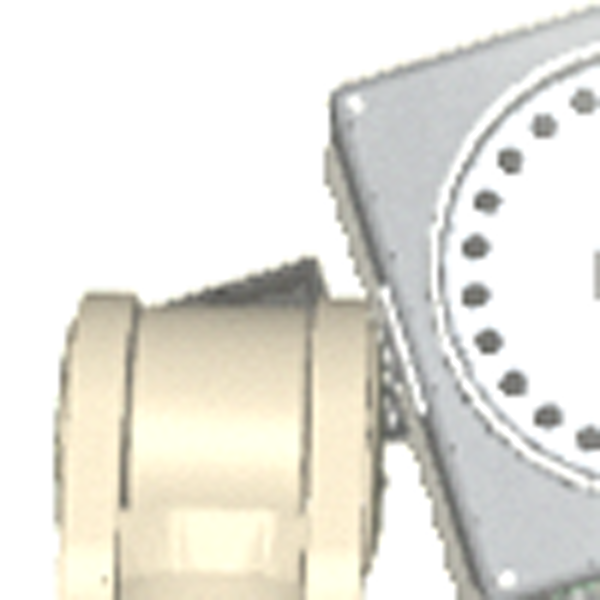

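View pics/n2.png

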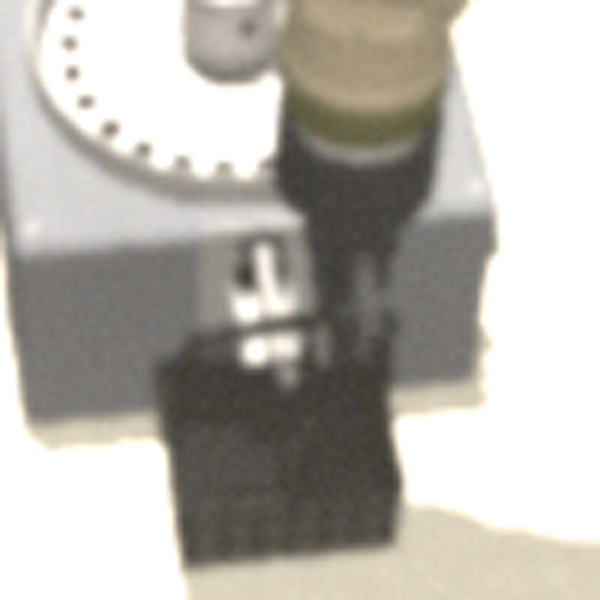

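Emit:
apply_moves([
  {"slide": [0, 0, 0.003], "delta_rot": [0, 0, 0], "fingers": 0},
  {"slide": [0, 0, 0.007], "delta_rot": [0, 0, 0], "fingers": 0},
  {"slide": [0, 0, 0.011], "delta_rot": [0, 0, 0], "fingers": 0},
  {"slide": [0, 0, 0.015], "delta_rot": [0, 0, 0], "fingers": 0},
  {"slide": [0, 0, 0.018], "delta_rot": [0, 0, 0], "fingers": 0},
  {"slide": [0, 0, 0.021], "delta_rot": [0, 0, 0], "fingers": 0},
  {"slide": [0, 0, 0.021], "delta_rot": [0, 0, 0], "fingers": 0},
])

```text
time_s: 8.25
tool_pos: [476.8, 58.1, 137.0]
ee_rot: [180.0, -0.0, -163.8]
wrist_force: [0.0, 0.4, -1.8]
gripper_width: 6.4
```

```bash
python3 plan.py did 0 0 0.021 0;  python3 - <<'E'
from h import *
s=arm.state();print(s['tool_pos'],s['wrist_force'],s['ft_torque'],s['gripper_width'])
E
```

```text
cmd [476.94  58.1  137.32 196.17]
[476.75753217  58.09209521 137.02308013] [ 0.02884611  0.4029147  -1.76948307] [-0.04441415  0.01607778 -0.03364208] 6.39390915731312
```

Emit:
apply_moves([
  {"slide": [0, 0, 0.001], "delta_rot": [0, 0, 0], "fingers": 0},
  {"slide": [0, 0, 0.002], "delta_rot": [0, 0, 0], "fingers": 0},
  {"slide": [0, 0, 0.003], "delta_rot": [0, 0, 0], "fingers": 0},
  {"slide": [0, 0, 0.003], "delta_rot": [0, 0, 0], "fingers": 0},
])

```text
time_s: 8.75
tool_pos: [477.1, 58.1, 134.6]
ee_rot: [-180.0, 0.0, -163.8]
wrist_force: [-0.2, -0.4, 1.7]
gripper_width: 6.5
```

```bash
python3 plan.py did 0 0 0.003 0;  python3 - <<'E'
from h import *
s=arm.state();print(s['tool_pos'],s['ee_rot'],s['wrist_force'],s['ft_torque'],s['gripper_width'])
p,d=arm.snapshot("side"); crop(p[:,:,::-1],280,160,380,260,6,"pics/n3.png",2.5);np.save("pics/n3.npy",d)
E
```

```text
cmd [476.94  58.1  134.32 196.17]
[477.13288244  58.05848837 134.61194952] [-1.79981877e+02  3.06898788e-02 -1.63833233e+02] [-0.2491149  -0.37835199  1.67144463] [-0.03180353  0.14023144  0.00377549] 6.5436108202351235
```

View pics/n3.png

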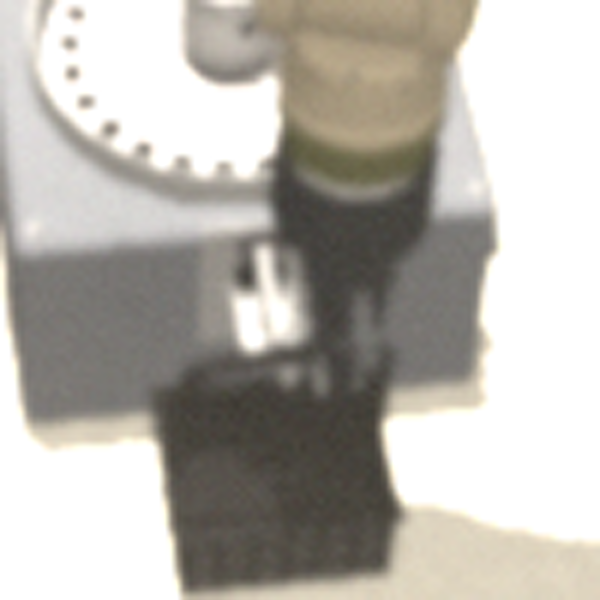

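Emit:
apply_moves([
  {"slide": [0, 0, 0], "delta_rot": [0, 0, 0], "fingers": 0.15},
  {"slide": [0, 0, 0], "delta_rot": [0, 0, 0], "fingers": 0.3},
  {"slide": [0, 0, 0], "delta_rot": [0, 0, 0], "fingers": 0.4},
  {"slide": [0, 0, 0], "delta_rot": [0, 0, 0], "fingers": 0.4},
  {"slide": [0, 0, 0], "delta_rot": [0, 0, 0], "fingers": 0.4},
])

```text
time_s: 9.43
tool_pos: [476.9, 58.1, 134.2]
ee_rot: [-180.0, -0.0, -163.8]
wrist_force: [0.3, -0.4, 0.1]
gripper_width: 34.2
```

Run:
```python
from h import *
s=arm.state();print(s['tool_pos'],s['ee_rot'],s['wrist_force'],s['ft_torque'],s['gripper_width'])
p,d=arm.snapshot("side"); crop(p[:,:,::-1],280,160,380,260,6,"pics/n4.png",2.5);np.save("pics/n4.npy",d)
```

```text
[476.9426311   58.08980609 134.24817503] [-1.79994924e+02 -2.43173578e-03 -1.63831720e+02] [ 0.28226659 -0.38010498  0.10006991] [ 0.00816322  0.00208959 -0.03126967] 34.23603977109283
```

View pics/n4.png

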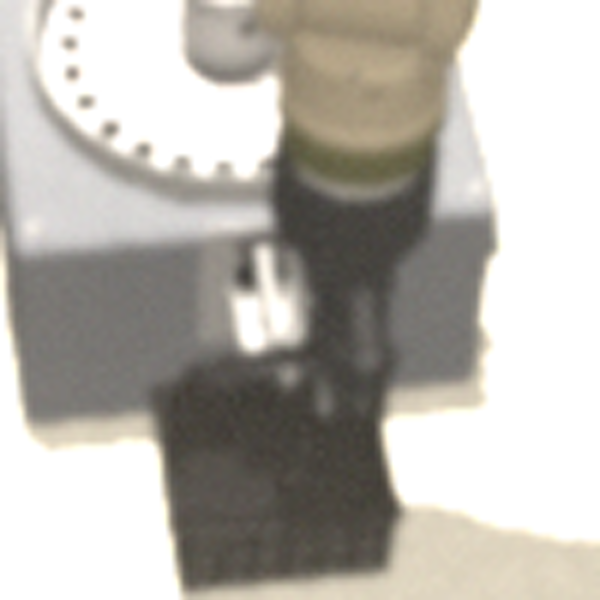

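Basket stays hanging, the force is gone. Rise clear, straight up.

Emit:
apply_moves([
  {"slide": [0, 0, -0.005], "delta_rot": [0, 0, 0], "fingers": 0.4},
  {"slide": [0, 0, -0.015], "delta_rot": [0, 0, 0], "fingers": 0.4},
  {"slide": [0, 0, -0.03], "delta_rot": [0, 0, 0], "fingers": 0.4},
  {"slide": [0, 0, -0.06], "delta_rot": [0, 0, 0], "fingers": 0.4},
  {"slide": [0, 0, -0.1], "delta_rot": [0, 0, 0], "fingers": 0.6},
  {"slide": [0, 0, -0.14], "delta_rot": [0, 0, 0], "fingers": 0.9},
  {"slide": [0, 0, -0.17], "delta_rot": [0, 0, 0], "fingers": 1},
  {"slide": [0, 0, -0.17], "delta_rot": [0, 0, 0], "fingers": 1},
])

```text
time_s: 10.48
tool_pos: [478.4, 58.1, 307.9]
ee_rot: [-179.9, 0.3, -163.8]
wrist_force: [-0.1, 0.4, -0.2]
gripper_width: 85.5
```

```bash
python3 plan.py did 0 0 -0.17 0;  python3 - <<'E'
from h import *
s=arm.state();print(s['tool_pos'],s['ee_rot'],s['wrist_force'],s['gripper_width'])
p,d=arm.snapshot("side"); crop(p[:,:,::-1],260,140,380,260,5,"pics/n5.png",2.5);np.save("pics/n5.npy",d)
C=cloud("side",d);a=np.radians(16.2);q=C.reshape(-1,3)-[557.4,-122.3,0]
L=np.c_[q[:,0]*np.cos(a)+q[:,1]*np.sin(a),-q[:,0]*np.sin(a)+q[:,1]*np.cos(a),q[:,2]]
for lo in range(-50,50,10):
    m=(L[:,0]>lo)&(L[:,0]<lo+10)&(abs(L[:,1]-200)<14)&(L[:,2]>130)&(L[:,2]<185)
    print(lo,m.sum(),L[m][:,1:].mean(0).round(1) if m.sum() else "")
E
```

```text
cmd [476.94  58.1  304.32 196.17]
[478.3791502   58.06756514 307.94580708] [-179.87626671    0.34514502 -163.82573287] [-0.05152873  0.37080408 -0.21621487] 85.47390004121199
-50 13 [199.4 148.1]
-40 9 [198.7 154.6]
-30 10 [198.4 156.2]
-20 11 [199.5 158.3]
-10 13 [198.3 158.6]
0 17 [200.1 157.4]
10 11 [199.3 157.1]
20 11 [199.  154.9]
30 10 [199.4 154.1]
40 17 [198.3 143. ]
```

View pics/n5.png

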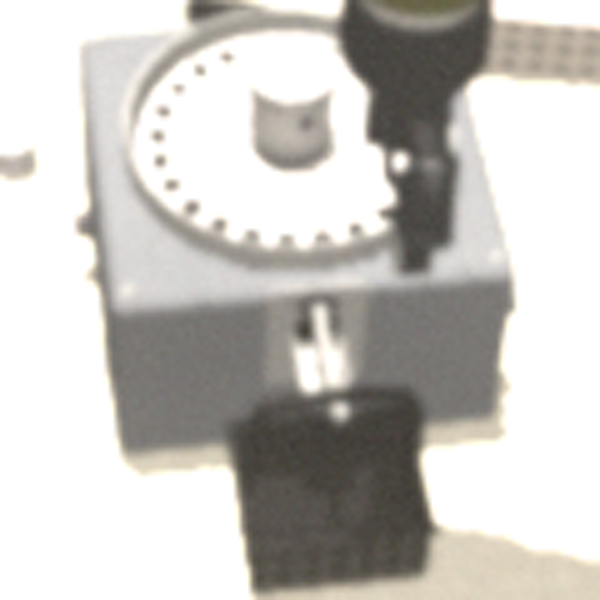

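```bash
python3 plan.py show 557.4 -122.3 300 196.17; python3 -c "
from rig import arm;s=arm.state();print(s['tool_pos'],s['q'])"
```

```text
slide m [-0.027  -0.1957  0.0043] rz -0.0 dist 197.6
[477.66314747  58.08740375 306.1224952 ] [-2.63261331e+00  6.60856495e+00 -1.32248219e+00  8.18655386e+01
 -6.50211769e-03 -1.88020539e+01]
```

Emit:
apply_moves([
  {"slide": [-0.003, -0.02, 0.001], "delta_rot": [0, 0, 0], "fingers": 1},
  {"slide": [-0.009, -0.06, 0.002], "delta_rot": [0, 0, 0], "fingers": 1},
  {"slide": [-0.015, -0.105, 0.004], "delta_rot": [0, 0, 0], "fingers": 1},
  {"slide": [-0.021, -0.15, 0.004], "delta_rot": [0, 0, 0], "fingers": 1},
  {"slide": [-0.025, -0.18, 0.004], "delta_rot": [0, 0, 0], "fingers": 1},
  {"slide": [-0.027, -0.195, 0.004], "delta_rot": [0, 0, 0], "fingers": 1},
  {"slide": [-0.027, -0.1957, 0.004], "delta_rot": [0, 0, 0], "fingers": 1},
  {"slide": [-0.027, -0.1957, 0.004], "delta_rot": [0, 0, 0], "fingers": 1},
])

```text
time_s: 11.52
tool_pos: [556.9, -121.6, 300.1]
ee_rot: [180.0, -0.0, -163.8]
wrist_force: [0.0, 0.0, 0.1]
gripper_width: 85.4
```

```bash
python3 plan.py did -0.027 -0.1957 0.004 0;  python3 - <<'E'
from h import *
s=arm.state();print(s['tool_pos'],s['ee_rot'],s['wrist_force'],s['gripper_width'])
p,d=arm.snapshot("side"); crop(p[:,:,::-1],240,100,380,240,5,"pics/o1.png",2);np.save("pics/o1.npy",d)
E
```

```text
cmd [ 557.37 -122.34  300.32  196.17]
[ 556.89100227 -121.613541    300.13961949] [ 1.79963774e+02 -3.21079687e-02 -1.63798351e+02] [0.0386898  0.03364737 0.08142447] 85.4437012899026
```

View pics/o1.png

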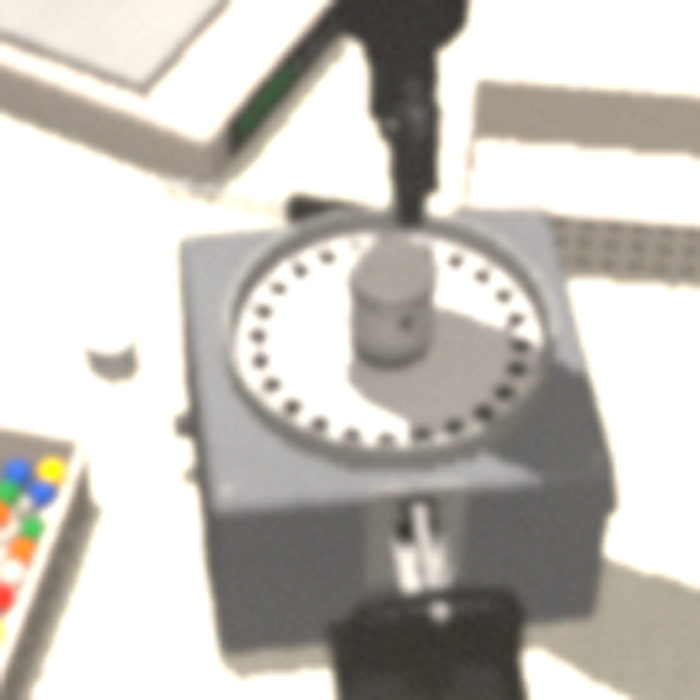

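Emit:
apply_moves([
  {"slide": [0, 0, 0.02], "delta_rot": [0, 0, 0], "fingers": 1},
  {"slide": [0, 0, 0.045], "delta_rot": [0, 0, 0], "fingers": 1},
  {"slide": [0, 0, 0.065], "delta_rot": [0, 0, 0], "fingers": 1},
  {"slide": [0, 0, 0.08], "delta_rot": [0, 0, 0], "fingers": 1},
  {"slide": [0, 0, 0.09], "delta_rot": [0, 0, 0], "fingers": 1},
  {"slide": [0, 0, 0.094], "delta_rot": [0, 0, 0], "fingers": 1},
  {"slide": [0, 0, 0.094], "delta_rot": [0, 0, 0], "fingers": 1},
], force=30)

```text
time_s: 12.45
tool_pos: [557.5, -122.3, 206.5]
ee_rot: [-180.0, 0.0, -163.8]
wrist_force: [-0.5, -0.4, 0.6]
gripper_width: 85.4
```

```bash
python3 plan.py did 0 0 0.094 0;  python3 - <<'E'
from h import *
s=arm.state();print(s['tool_pos'],s['ee_rot'],s['wrist_force'],s['ft_torque'],s['gripper_width'])
p,d=arm.snapshot("side"); crop(p[:,:,::-1],270,120,370,220,6,"pics/o2.png",2)
E
```

```text
cmd [ 557.37 -122.34  206.32  196.17]
[ 557.49129025 -122.33892546  206.50539436] [-1.79984408e+02  1.32687418e-02 -1.63827290e+02] [-0.48726579 -0.42938527  0.60729644] [-0.02198249 -0.04535035 -0.00376244] 85.44526745084892
```

View pics/o2.png

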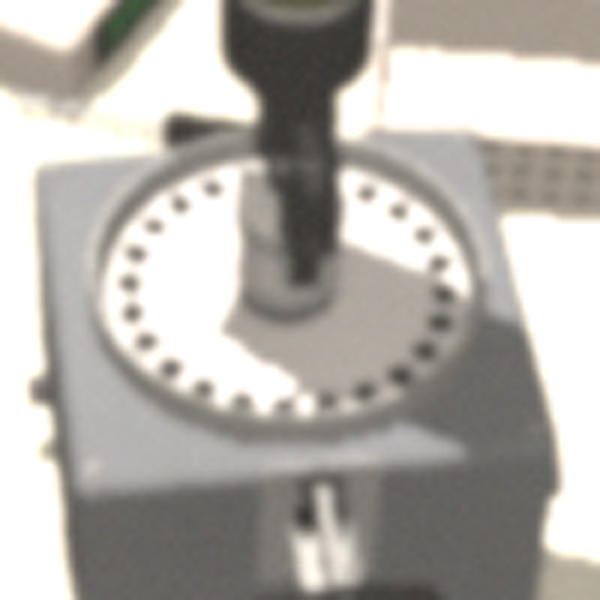

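Close on the head, straddling nicely.

Emit:
apply_moves([
  {"slide": [0, 0, 0], "delta_rot": [0, 0, 0], "fingers": 0.75},
  {"slide": [0, 0, 0], "delta_rot": [0, 0, 0], "fingers": 0.6},
  {"slide": [0, 0, 0], "delta_rot": [0, 0, 0], "fingers": 0.5},
  {"slide": [0, 0, 0], "delta_rot": [0, 0, 0], "fingers": 0.5},
  {"slide": [0, 0, 0], "delta_rot": [0, 0, 0], "fingers": 0.5},
], force=30)

```text
time_s: 13.12
tool_pos: [557.5, -122.0, 206.9]
ee_rot: [180.0, 0.0, -163.8]
wrist_force: [-1.4, 3.3, 5.6]
gripper_width: 55.2
```

Run:
```python
from h import *
s=arm.state();print(s['tool_pos'],s['ee_rot'],s['wrist_force'],s['ft_torque'],s['gripper_width'])
```

```text
[ 557.49377776 -121.99498494  206.88191904] [ 1.79995600e+02  4.85563468e-02 -1.63816860e+02] [-1.44891625  3.2834065   5.55828876] [ 0.66582479  0.3134912  -0.01710019] 55.16530679196224
```

Emit:
apply_moves([
  {"slide": [0, 0.0003, 0], "delta_rot": [0, 0, 0], "fingers": 0.5},
  {"slide": [0, 0.0003, 0.0005], "delta_rot": [0, 0, 0.06], "fingers": 0.5},
  {"slide": [0, 0.0003, 0.0005], "delta_rot": [0, 0, 0.12], "fingers": 0.5},
  {"slide": [0, 0.0003, 0.0005], "delta_rot": [0, 0, 0.18], "fingers": 0.5},
  {"slide": [0, 0.0003, 0.0005], "delta_rot": [0, 0, 0.24], "fingers": 0.5},
  {"slide": [0, 0.0003, 0.0005], "delta_rot": [0, 0, 0.24], "fingers": 0.5},
], force=60)

```text
time_s: 13.88
tool_pos: [557.5, -122.1, 206.6]
ee_rot: [-180.0, 0.1, -177.6]
wrist_force: [-1.1, 2.9, 5.8]
gripper_width: 54.5
```

```bash
python3 plan.py did 0 0.0003 0.0005 0.24
python3 - <<'E'
from h import *
s=arm.state();print(s['tool_pos'],s['ee_rot'],s['wrist_force'],s['ft_torque'],s['gripper_width'])
E
```

```text
cmd [ 557.29 -122.05  205.82  182.42]
[ 557.52109709 -122.05417234  206.64104788] [-1.79973279e+02  6.67097421e-02 -1.77607468e+02] [-1.0601176   2.92708806  5.81561173] [ 0.50178155  0.34787445 -0.05175368] 54.53425110274818
```

Emit:
apply_moves([
  {"slide": [0, 0, 0.001], "delta_rot": [0, 0, 0.04], "fingers": 0.5},
  {"slide": [0, 0, 0.001], "delta_rot": [0, 0, 0.08], "fingers": 0.5},
  {"slide": [0, 0, 0.001], "delta_rot": [0, 0, 0.11], "fingers": 0.5},
  {"slide": [0, 0, 0.001], "delta_rot": [0, 0, 0.11], "fingers": 0.5},
])

```text
time_s: 14.38
tool_pos: [558.1, -122.1, 206.7]
ee_rot: [-180.0, 0.2, 176.1]
wrist_force: [-2.0, 2.1, 10.4]
gripper_width: 54.6
```

```bash
python3 plan.py did 0 0 0.001 0.11
python3 - <<'E'
from h import *
s=arm.state();print(s['tool_pos'],s['ee_rot'],s['wrist_force'],s['ft_torque'],s['gripper_width'])
p,d=arm.snapshot("side"); crop(p[:,:,::-1],270,120,370,220,6,"pics/r1.png",2)
E
```

```text
cmd [ 557.29 -122.05  204.82  176.12]
[ 558.07012922 -122.08902494  206.70823223] [-179.96374437    0.18018905  176.1214001 ] [-2.03663101  2.12140299 10.42320047] [0.57008942 0.40341848 0.04610618] 54.60859136473948
```

View pics/r1.png

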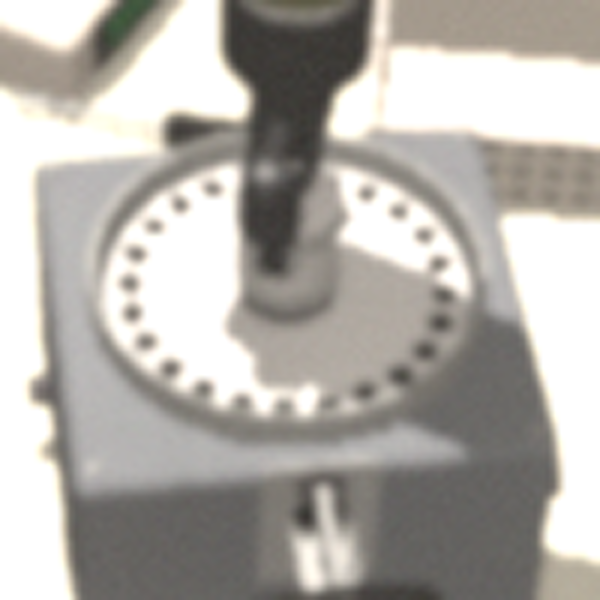

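Emit:
apply_moves([
  {"slide": [0, 0, 0], "delta_rot": [0, 0, 0.05], "fingers": 0.5},
  {"slide": [0, 0, 0], "delta_rot": [0, 0, 0.1], "fingers": 0.5},
  {"slide": [0, 0, 0], "delta_rot": [0, 0, 0.1], "fingers": 0.5},
])

```text
time_s: 14.8
tool_pos: [558.2, -122.2, 206.8]
ee_rot: [-180.0, 0.2, 170.4]
wrist_force: [-1.7, 3.2, 11.3]
gripper_width: 54.4
```

```bash
python3 plan.py did 0 0 0 0.1; python3 -c "
from h import *
s=arm.state();print(s['tool_pos'],s['ee_rot'],s['wrist_force'],s['ft_torque'],s['gripper_width'])"
```

```text
cmd [ 557.29 -122.05  204.82  170.39]
[ 558.20091333 -122.22263433  206.81231171] [-179.9656875     0.20092907  170.37137399] [-1.74345276  3.2041242  11.30584005] [ 0.48946664  0.35650374 -0.08613788] 54.44460118206779
```

Emit:
apply_moves([
  {"slide": [0, 0, 0], "delta_rot": [0, 0, 0.05], "fingers": 0.5},
  {"slide": [0, 0, 0], "delta_rot": [0, 0, 0.1], "fingers": 0.5},
  {"slide": [0, 0, 0], "delta_rot": [0, 0, 0.1], "fingers": 0.5},
])

```text
time_s: 15.18
tool_pos: [558.2, -122.4, 206.8]
ee_rot: [-180.0, 0.2, 164.6]
wrist_force: [-2.0, 2.1, 11.0]
gripper_width: 54.6
```

```bash
python3 plan.py did 0 0 0 0.1; python3 -c "
from h import *
s=arm.state();print(s['tool_pos'],s['ee_rot'],s['wrist_force'],s['ft_torque'],s['gripper_width'])"
```

```text
cmd [ 557.29 -122.05  204.82  164.66]
[ 558.19787687 -122.37683404  206.79393405] [-179.96609653    0.20665389  164.64021201] [-2.02026181  2.06300967 11.02373234] [ 0.40883423  0.35487473 -0.04901451] 54.63974518553825
```

Emit:
apply_moves([
  {"slide": [0, 0, 0], "delta_rot": [0, 0, 0.05], "fingers": 0.5},
  {"slide": [0, 0, 0], "delta_rot": [0, 0, 0.1], "fingers": 0.5},
  {"slide": [0, 0, 0], "delta_rot": [0, 0, 0.1], "fingers": 0.5},
])

```text
time_s: 15.55
tool_pos: [557.9, -122.5, 206.4]
ee_rot: [-180.0, 0.2, 158.9]
wrist_force: [-1.4, 2.1, 8.9]
gripper_width: 54.2
```

```bash
python3 plan.py did 0 0 0 0.1; python3 -c "
from h import *
s=arm.state();print(s['tool_pos'],s['ee_rot'],s['wrist_force'],s['ft_torque'],s['gripper_width'])"
```

```text
cmd [ 557.29 -122.05  204.82  158.93]
[ 557.93276826 -122.45895111  206.38389804] [-1.79970291e+02  1.62194717e-01  1.58899368e+02] [-1.44471678  2.08423995  8.87636255] [ 0.32015461  0.4282825  -0.06509792] 54.20082841267296
```

Emit:
apply_moves([
  {"slide": [0, 0, 0], "delta_rot": [0, 0, 0.04], "fingers": 0.5},
  {"slide": [0, 0, 0], "delta_rot": [0, 0, 0.08], "fingers": 0.5},
  {"slide": [0, 0, 0], "delta_rot": [0, 0, 0.08], "fingers": 0.5},
])

```text
time_s: 15.92
tool_pos: [557.2, -122.2, 204.9]
ee_rot: [-180.0, 0.0, 154.4]
wrist_force: [-0.8, 1.2, 3.4]
gripper_width: 54.3
```

```bash
python3 plan.py did 0 0 0 0.08; python3 -c "
from h import *
s=arm.state();print(s['tool_pos'],s['ee_rot'],s['wrist_force'],s['ft_torque'],s['gripper_width'])"
```

```text
cmd [ 557.29 -122.05  204.82  154.34]
[ 557.20780602 -122.20669292  204.9094912 ] [-1.79979721e+02  9.09471447e-03  1.54350914e+02] [-0.80883682  1.15557847  3.35919145] [ 0.25224863  0.25040601 -0.1552522 ] 54.277333048746215
```

Emit:
apply_moves([
  {"slide": [0, 0, 0.0015], "delta_rot": [0, 0, 0.02], "fingers": 0.5},
  {"slide": [0, 0, 0.003], "delta_rot": [0, 0, 0.03], "fingers": 0.5},
  {"slide": [0, 0, 0.0045], "delta_rot": [0, 0, 0.03], "fingers": 0.5},
  {"slide": [0, 0, 0.0045], "delta_rot": [0, 0, 0.03], "fingers": 0.5},
])

```text
time_s: 16.42
tool_pos: [557.0, -122.0, 200.1]
ee_rot: [-180.0, -0.0, 152.6]
wrist_force: [-1.8, 1.3, 0.9]
gripper_width: 54.2
```

```bash
python3 plan.py did 0 0 0.0045 0.03; python3 -c "
from h import *
s=arm.state();print(s['tool_pos'],s['ee_rot'],s['wrist_force'],s['ft_torque'],s['gripper_width'])"
```

```text
cmd [ 557.29 -122.05  200.32  152.62]
[ 557.04490099 -122.03072779  200.10831751] [-1.79978415e+02 -2.54429102e-02  1.52628873e+02] [-1.76768091  1.29960092  0.9031321 ] [ 0.12514764  0.37076528 -0.04839851] 54.16794006833807
```

Emit:
apply_moves([
  {"slide": [0, 0, 0.0015], "delta_rot": [0, 0, 0], "fingers": 0.5},
  {"slide": [0, 0, 0.003], "delta_rot": [0, 0, 0], "fingers": 0.5},
  {"slide": [0, 0, 0.0045], "delta_rot": [0, 0, 0], "fingers": 0.5},
  {"slide": [0, 0, 0.0055], "delta_rot": [0, 0, 0], "fingers": 0.5},
  {"slide": [0, 0, 0.0055], "delta_rot": [0, 0, 0], "fingers": 0.5},
], force=80)

```text
time_s: 17.05
tool_pos: [557.2, -122.1, 196.0]
ee_rot: [-180.0, 0.1, 152.6]
wrist_force: [-3.9, 2.3, 8.8]
gripper_width: 53.7
```

```bash
python3 plan.py did 0 0 0.0055 0; python3 -c "
from h import *
s=arm.state();print(s['tool_pos'],s['ee_rot'],s['wrist_force'],s['ft_torque'],s['gripper_width'])"
```

```text
cmd [ 557.29 -122.05  194.82  152.62]
[ 557.22310811 -122.12737571  195.99527202] [-1.79982168e+02  6.57595922e-02  1.52623357e+02] [-3.8739499   2.26625835  8.78427174] [ 0.22261568  0.87917511 -0.12785934] 53.71579366701616
```

Emit:
apply_moves([
  {"slide": [0, 0, 0.001], "delta_rot": [0, 0, 0], "fingers": 0.5},
  {"slide": [0, 0, 0.002], "delta_rot": [0, 0, 0], "fingers": 0.5},
  {"slide": [0, 0, 0.003], "delta_rot": [0, 0, 0], "fingers": 0.5},
  {"slide": [0, 0, 0.003], "delta_rot": [0, 0, 0], "fingers": 0.5},
], force=80)

```text
time_s: 17.55
tool_pos: [557.4, -122.2, 195.7]
ee_rot: [-180.0, 0.2, 152.6]
wrist_force: [-9.7, 4.3, 22.6]
gripper_width: 53.7
```

```bash
python3 plan.py did 0 0 0.003 0; python3 -c "
from h import *
s=arm.state();print(s['tool_pos'],s['ee_rot'],s['wrist_force'],s['ft_torque'],s['gripper_width'])"
```

```text
cmd [ 557.29 -122.05  191.82  152.62]
[ 557.35885642 -122.16211027  195.71017811] [-179.98552304    0.219153    152.62953236] [-9.65457518  4.26447249 22.58446499] [ 0.45886069  1.89376445 -0.12586436] 53.677551527331666
```

Emit:
apply_moves([
  {"slide": [0.0005, 0, 0], "delta_rot": [0, 0, 0], "fingers": 0.5},
  {"slide": [0.001, 0, 0.0005], "delta_rot": [0, 0, 0], "fingers": 0.5},
  {"slide": [0.001, 0, 0.001], "delta_rot": [0, 0, 0], "fingers": 0.5},
  {"slide": [0.001, 0, 0.001], "delta_rot": [0, 0, 0], "fingers": 0.5},
], force=80)

```text
time_s: 18.05
tool_pos: [557.3, -122.1, 195.6]
ee_rot: [-180.0, 0.4, 152.6]
wrist_force: [-7.7, 3.9, 26.3]
gripper_width: 53.7
```

```bash
python3 plan.py did 0.001 0 0.001 0
python3 - <<'E'
from h import *
s=arm.state();print(s['tool_pos'],s['ee_rot'],s['wrist_force'],s['ft_torque'],s['gripper_width'])
p,d=arm.snapshot("side"); crop(p[:,:,::-1],270,120,370,220,6,"pics/f1.png",2);np.save("pics/f1.npy",d);cv2.imwrite("pics/f1full.png",np.ascontiguousarray(p[:,:,::-1]))
p,d=arm.snapshot("top"); cv2.imwrite("pics/f2full.png",np.ascontiguousarray(p[:,:,::-1]))
E
```

```text
cmd [ 556.4  -121.59  190.82  152.62]
[ 557.33046844 -122.13370539  195.6481206 ] [-179.99050126    0.3630652   152.62311587] [-7.66163468  3.94130932 26.34374164] [ 0.32193672  1.75184143 -0.16989729] 53.73554644750917
```

View pics/f1.png

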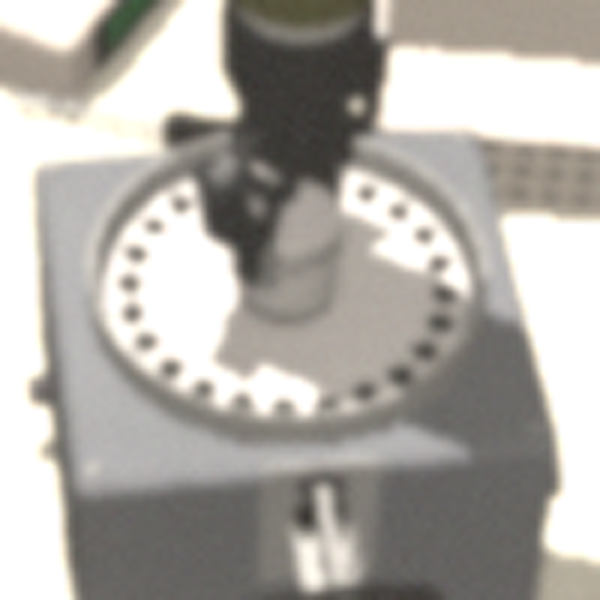

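View pics/f1full.png

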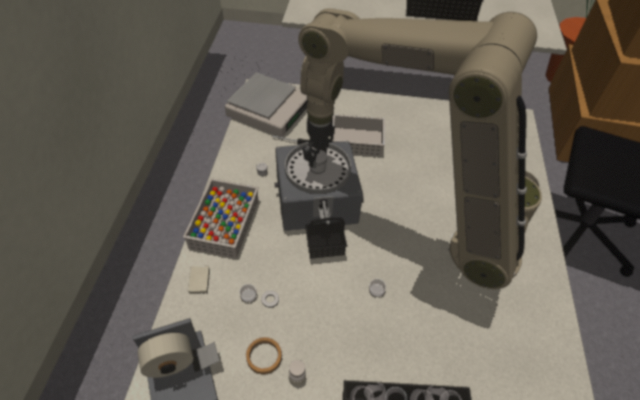

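Run:
```python
from h import *
for z in(190,178,236,224): print(z,proj("side",[557.4,-122.3,z]),proj("top",[557.4,-122.3,z]))
a=cv2.imread("pics/side0.png");b=cv2.imread("pics/f1full.png")
A=cv2.resize(a[140:185,300:340],None,fx=9,fy=9,interpolation=cv2.INTER_CUBIC);B=cv2.resize(b[140:185,300:340],None,fx=9,fy=9,interpolation=cv2.INTER_CUBIC)
cv2.imwrite("pics/cmp.png",np.clip(np.hstack([A,B])*1.8,0,255).astype(np.uint8))
for x in(318,320,322,324):print(x,a[164:182,x].mean(1).round().astype(int),b[164:182,x].mean(1).round().astype(int))
```

```text
190 [[316.8545558  161.78560874]] [[369.91135916 193.6326249 ]]
178 [[316.74347704 164.44465281]] [[369.49701525 193.92813725]]
236 [[317.29314453 151.28651142]] [[371.56792973 192.45114966]]
224 [[317.1767284  154.07332347]] [[371.12499093 192.76705605]]
318 [ 71  71  73  73  73  68  63  57  52  61  91 125 142 147 147 147 147 148] [69 69 74 77 77 78 76 73 67 65 74 80 83 83 84 84 84 88]
320 [ 56  58  66  71  70  67  62  53  52  64  93 125 143 147 147 148 148 149] [69 71 74 77 76 76 74 71 66 69 76 82 83 84 84 84 84 85]
322 [ 57  61  66  69  67  64  59  54  60  76  99 127 144 148 149 149 149 150] [69 73 74 75 73 72 72 67 69 76 81 84 85 85 84 84 84 85]
324 [ 67  66  65  64  62  58  57  65  86 111 129 141 147 149 148 150 150 150] [68 70 70 69 69 68 67 70 76 83 83 84 86 84 85 84 84 86]
```

View pics/cmp.png

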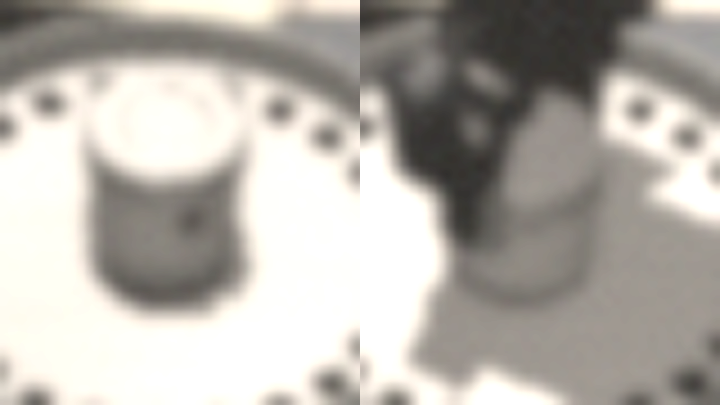

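Run:
```python
from h import *
a=cv2.imread("pics/side0.png").astype(int);b=cv2.imread("pics/f1full.png").astype(int)
for x in(320,322,324):print(x,a[154:168,x].mean(1).round().astype(int),b[154:168,x].mean(1).round().astype(int))
p,d=arm.snapshot("side"); crop(p[:,:,::-1],240,120,400,340,2.7,"pics/end.png",2)
s=arm.state();print(s['time_s'],s['tool_pos'],s['wrist_force'],s['gripper_width'])
C=cloud("side",d);an=np.radians(16.2);q=C.reshape(-1,3)-[557.4,-122.3,0]
L=np.c_[q[:,0]*np.cos(an)+q[:,1]*np.sin(an),-q[:,0]*np.sin(an)+q[:,1]*np.cos(an),q[:,2]]
m=(abs(L[:,0])<10)&(abs(L[:,1]-200)<14)&(L[:,2]>130)&(L[:,2]<185);print("crest",m.sum(),L[m].mean(0))
```

```text
320 [146 145 145 144 137 115  87  71  66  61  56  58  66  71] [82 83 82 83 83 83 83 82 77 70 69 71 74 77]
322 [142 143 143 140 128 101  77  65  63  59  57  61  66  69] [82 81 82 83 83 83 81 76 70 65 69 73 74 75]
324 [141 142 138 125 102  77  65  66  66  67  67  66  65  64] [81 80 82 82 81 79 74 67 64 64 68 70 70 69]
18.2 [ 557.3070883  -122.11771229  195.65371368] [-8.47871699  3.88762881 25.70894713] 53.711617430002505
crest 28 [1.61435870e-01 1.99830396e+02 1.57141270e+02]
```

View pics/end.png

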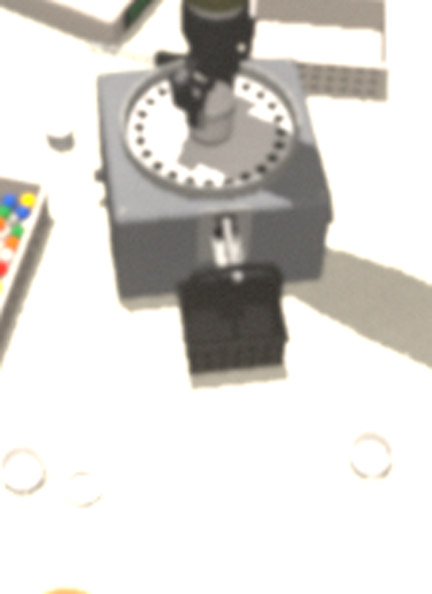

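```bash
python3 -c "
from rig import arm
print(arm.close_job())"
```

```text
the job is handed in; nothing more can be done
None
```

Both parts of the job are done and handed in at 18.2 s. The basket hangs on the hook, let go, and the collar is fully home with the gripper still holding it down.

- **Basket:** In the last check its handle crest was at about machine (0, 200, 157) mm, with the hook's dip at y 196 and the hung crest height at 158.5. It looks upright and is clear of the arm.
- **Collar:** I turned the larger collar, the one on the spindle, clockwise. It dropped over the pins at about 0.7 rad, and I then pressed it down to a hard stop. It is gripped at 80 N and pushed down with about 26 N.
- **Is it home:** The push read 8.8 N just above the stop, close to the 9.5 N expected at home. The collar's top edge moved down 2.8 pixels in the side picture, against 2.79 predicted for 12 mm.
- **What didn't quite agree:** The tool position gave only about 11.1 mm of travel instead of 12. I put that down to slight movement of the pads as the grip tightened. A sideways load of about 9 N also stayed on the wrist, and the tool is tilted 0.4°.

The other things on the table look undisturbed in the last picture, but I did not measure their positions.

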